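# Seat the ejector disc of the vegetable cutter

## Robot

A 6-joint arm with a two-finger parallel gripper is mounted at the origin on the work surface. World frame = base frame: x ahead of the robot, y to its left, z up, the work surface at z = 0. Lengths are in m, angles in rad, forces in N, time in s.
With the tool pointing down it reaches from about 0.35 to 0.925 m from the base axis. Payload 6.4 kg.
Tool frame: the origin (TCP) lies at the very end of the fingers, on their centre line; the grasp point (between the pads) lies 19 mm behind it; z points along the fingers, y is the direction in which the jaws open and shut (so a half turn about z gives the same grasp; the last joint's range is limited). The gripper opens to 85 mm and grips with 20 to 120 N. Pads are 22 mm wide; open, the fingers measure 114 mm over their backs; the gripper's body (76 mm by 85 mm) begins 54 mm behind the grasp point. The pads swing forward as they close: fully open they stand 13 mm farther back than shut.
Start: joints at [-1.521, 0.245, 1.558, -0, 1.339, -0.174], TCP at [0.144, -0.634, 0.231] pointing down, gripper open.
Joint ranges: [-3.13, 3.13], [-1.02, 2.26], [0.13, 2.54], [-0.95, 4.09], [0.21, 2.88], [-2.74, 2.74]. Speed limits (rad/s): [2.57, 2.57, 3.14, 3.14, 3.14, 3.14].

## Interface

Orientations are given as a unit quaternion [x, y, z, w].
In Python, from cell import sensors, cams, ticket gives the robot as it stands.
- The arm moves only by the tool play_rows, never from a script. Its argument "series" is a list that holds one entry, the list of rows, each a list of 7 numbers: the turn, a rotation vector about the tool's x, y, z in rad, then the shift along the tool's x, y, z in cm, then the opening in per cent of the stroke, from 0 (shut) to 100 (fully open). In form: [[[wx, wy, wz, dx, dy, dz, gripper], ...]]. A call has 1 to 10 rows; each row shifts and turns the commanded pose from where the row before left it, along the tool's axes as they then stand; what a row does not reach is not made up. A row lasts 1/12 s, in which the tool goes at most 41.7 mm and 7.16 degrees, less where a joint would pass 70% of its speed; a pose out of reach is approached as far as the arm can. A call is refused whole if a number of a shift passes 4.17 or a number of a turn 0.125, either way. A call with a gripper value outside its range is refused whole. The fingers move at their own pace and stop on an object; "grip_force" is the grip in N (left out, the last holds). Time passes only in rows, so rows that do not move let the fingers close. It gives the time, the measured TCP pose, the force and the opening at its end, in the units of the state.
- sensors.get_state(): the state, without advancing time (a new reading comes with each control period).
- cams.get_image(name): name is "scene" or "top" or "wrist"; returns a dict with "frame" (400x640x3 uint8, red, green, blue), "K" (3x3 intrinsics, pixels), "xyz" and "rotation" of the camera in the world; the wrist camera has in their place "T_tool_cam" (4x4, takes a point from camera to tool coordinates, whose origin is the TCP and whose axes are the flange's). Camera axes: x right, y down, z forward; pixel columns grow to the right and rows downward; lengths in m; the calibration is good to about 2 mm. A picture is of the moment at which its call begins: read the wrist's pose just before it. There is no depth.
- ticket.sign_off(): hands the job in, once; it reports no verdict.
The state is a dict: "clock": time; "joints": joint angles; "qd": joint speeds; "joint_efforts": joint torques, N m; "tool_pos": TCP position; "tcp_rot": TCP orientation; "force": force on the tool from outside, world axes, zero at the start; "torque": the same for the moment, N m; "width": finger opening in m.
Only numpy, scipy, OpenCV 4.12 (cv2) and the standard library are available. Lean on these libraries where they do the work, as an engineer would, in place of code of your own. Each camera call takes 0.05 s, during which the arm holds its last target. There are 200 camera calls.

## Task

The white ejector disc of the vegetable cutter is standing high on its drive pin. With a fingertip push it round by a vane, either way, until the slot in its hub drops over the pin, then press the hub down until the disc is fully home, and move clear. Do not lift the disc, and leave everything else on the counter where it is.

Things in the scene. Friction and masses are not known exactly. Their poses are not given: they have to be found in the camera images.
- slicer: Vegetable cutter, fixed, lid taken off. Origin on the counter under the axis of the upright drive shaft; z up; +x towards the motor housing (x 116 to 235 mm, y +-115 mm, top 190 mm above the counter). Base block under the chamber, 112 mm tall, y +-115 mm, x from -115 mm. Its chute slopes down and out at -y, to 195 mm from the axis.
- chamber (a point): Centre of the flat floor of the cutter's round open chamber, on the shaft's axis, 120 mm above the counter. Wall: inner radius 98 mm, outer 104 mm, rim 50 mm above this floor, open over 50 degrees towards the chute.
- pin (a point): Centre of the steel drive pin, a bar 6 mm thick, 64 mm long, set level through the upright shaft. x along the pin, z up. It never turns (stopped gear motor); its direction differs each start. From above its ends show in the gap between the disc's hub and plate. The shaft, 14.5 mm thick, ends 38 mm above this point, inside the hub; a dark slot in its end runs along the pin.
- seal_top (a point): Centre of the top of the black rubber seal ring (34 mm wide) round the shaft. At the start 4 mm below the pin's centre. It grips the shaft: about 9 N push it down, by 6 mm at most, and it stays where it is left.
- ejector: White plastic ejector disc, loose, 0.3 kg, 176 mm wide. Origin: centre of hub's underside; z up; x along the hub's slot. Hub 44 mm wide, 52 mm tall, 16 mm bore, split through its full height by a straight slot 9 mm wide, alike both ways: a quarter turn at most is needed. Plate: ring of radius 34 to 88 mm, top 9 mm above origin. At the start the origin is 3 mm above the pin's centre.
- vane (a point): On the disc: top of one of its three upright vanes, at radius 60 mm, 39 mm above the disc's origin. Vanes are 6 mm thick, reach from the hub to radius 84 mm, stand 30 mm above the plate, at 30 (this one), 150 and 270 degrees from the disc's x, counterclockwise from above. Unseated, the disc turns easily on the pin and rocks by up to 3 degrees.
- hub_top (a point): Centre of the hub's flat top, on the disc's axis, 52 mm above its origin: press here. With the slot over the pin the disc drops 7 mm by itself onto the seal ring (origin 4 mm below the pin's centre) and can no longer turn; 10 to 15 N then press it the last 6 mm onto a rigid seat (origin 10 mm below the pin's centre), where it stays.
- sesame_jar: Bystander, loose: amber glass jar with steel cap, 60 mm wide, 90 mm tall. Origin at the centre of its underside.
- pepper_jar: Bystander, loose: clear glass jar with black cap, 48 mm wide, 95 mm tall. Origin at the centre of its underside.
- catch_pan: Bystander, loose: open steel pan, 176 x 160 x 65 mm, under the cutter's chute. Origin at the centre of its underside.
- slicing_disc: Bystander, loose: steel slicing disc, 176 mm wide, with a black hub 34 mm tall, lying flat on the counter. Origin at the centre of its underside.
- sauce_bottle: Bystander, loose: white squeeze bottle, 60 mm wide, 170 mm tall. Origin at the centre of its underside.
- bowl: Bystander, loose: small white bowl, 90 mm wide, 40 mm tall. Origin at the centre of its underside.
There are look-alikes about, which are no part of the job. Leave any brown or purple look-alike of the ejector alone.

How it is judged:
On the way, in this order (a step that is already met when the one before it is completed fails the run):
1. the disc has been turned until its slot has dropped over the pin (z of ejector in the frame of pin below 0 m and angle between the x axis of ejector and the x axis of pin, either way round below 0.12 rad).
2. the disc has been pressed fully home (z of ejector in the frame of pin below -0.0083 m and angle between the x axis of ejector and the x axis of pin, either way round below 0.12 rad and horizontal distance between ejector and pin below 0.004 m and angle between ejector's own z axis and vertical below 0.04 rad), for 0.1 s.
At the end, for the whole second after the job is handed in: The ejector disc is at rest, level (within 0.04 rad) and centred on the shaft (within 4 mm), its slot over the drive pin (within 0.12 rad), its origin at least 8.3 mm below the pin's centre (10 mm is the hard seat) (all of step 2 and linear speed of ejector below 0.01 m/s and angular speed of ejector below 0.1 rad/s); the robot touches nothing.
It fails at once if the ejector disc is lifted (over 9 mm above its start height) or tipped over 15 degrees (z of ejector in the frame of pin above 0.012 m or angle between ejector's own z axis and vertical above 0.26 rad).
It fails at once if a bystander is moved by more than 30 mm (distance of any of sesame_jar, pepper_jar, catch_pan, slicing_disc, sauce_bottle, bowl from where it was at the start of the episode above 0.03 m).
It also fails if it takes over 48 s, if anything falls off the work surface, if the arm or the gripper's body presses on something with over 40 N, if the wrist force passes 120 N, or if a joint passes its speed limit or range.

## Working session

There is one attempt and no reset: what is moved stays moved. The work goes in short steps, Python scripts to look and compute and a tool call to move; the robot and the scene stay as the last step left them, time stands still between calls to the robot, and variables do not carry over. Pictures are saved under pics/ and viewed, about 8 in all and at most 12, crops included, and the job is handed in when it is done.

Besides the shell and the picture viewer there is one more tool, called after ">>>" in YAML: its name, and indented under it one key for each argument. play_rows: Moves the arm, as the interface text tells. Its arguments: {"type":"object","properties":{"series":{"type":"array","items":{"type":"array","items":{"type":"array","items":{"type":"number"}}}},"grip_force":{"type":"number"}},"required":["series"]}

```bash
mkdir -p pics; python3 - <<'E'
from cell import sensors,cams
import cv2,numpy as np
s=sensors.get_state();print(s)
for n in("top","scene"):
    d=cams.get_image(n);cv2.imwrite(f"pics/{n}0.png",d["frame"][:,:,::-1]);print(n,d["K"],d["xyz"],d["rotation"])
E
```

```text
{'clock': 0.0, 'joints': array([-1.52108354e+00,  2.45802013e-01,  1.55905595e+00,  2.01165231e-05,
        1.33868597e+00, -1.74109041e-01]), 'qd': array([-3.45901803e-04, -7.03015826e-04, -5.30119227e-04,  3.47064950e-05,
        8.87103709e-04,  9.08984374e-04]), 'joint_efforts': array([ 7.23492594e-04, -4.29502201e+01, -3.26126683e+01, -4.47266552e-05,
        5.43503775e-03,  8.59491593e-06]), 'tool_pos': array([ 0.14424867, -0.63320636,  0.23016549]), 'tcp_rot': array([ 9.93744293e-01,  1.11675101e-01,  7.04113087e-05, -9.73146766e-04]), 'force': array([ 0.20887461,  1.12240947, -0.19387579]), 'torque': array([-0.05217033, -0.0017204 ,  0.00116739]), 'width': 0.08542305528776817}
top [[408.00643667   0.         324.28487446]
 [  0.         408.00643667 196.73773703]
 [  0.           0.           1.        ]] [0.37787678 0.02661873 1.07972335] [ 0.70661789 -0.70116608  0.07346989 -0.06049342]
scene [[421.19671067   0.         320.41568561]
 [  0.         421.19671067 199.91585232]
 [  0.           0.           1.        ]] [1.26787398 0.39799693 1.072186  ] [ 0.49148919  0.80143978 -0.29528316 -0.17011912]
```

View pics/top0.png

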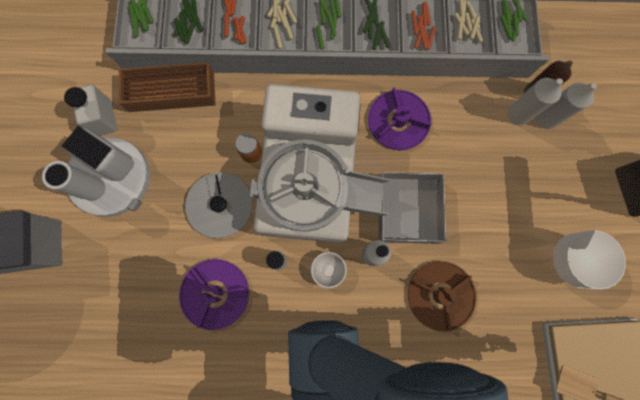

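View pics/scene0.png

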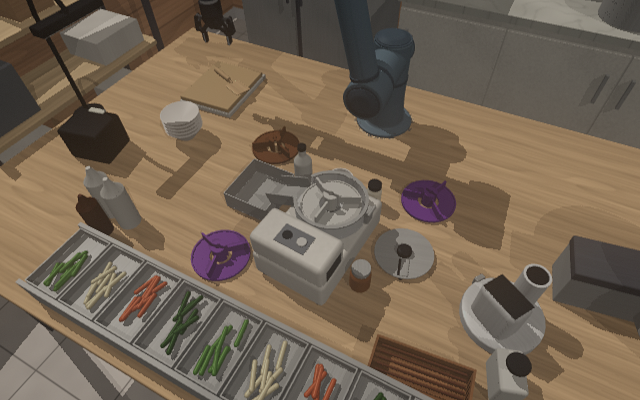

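The top view shows the disc's hub at about (304,185) and the cutter's motor housing straight up-image from it. In the scene view the hub is at about (333,205). I'll enlarge both and triangulate.

```bash
cat >h.py <<'E'
from cell import sensors,cams
import cv2,numpy as np
from scipy.spatial.transform import Rotation as R
def cam(n):
    if n=="wrist":
        s=sensors.get_state();d=cams.get_image(n);T=np.array(d["T_tool_cam"])
        Q=R.from_quat(s["tcp_rot"]).as_matrix()
        return d["frame"][:,:,::-1],d["K"],s["tool_pos"]+Q@T[:3,3],Q@T[:3,:3]
    d=cams.get_image(n);r=np.array(d["rotation"])
    return d["frame"][:,:,::-1],d["K"],np.array(d["xyz"]),(R.from_quat(r).as_matrix() if r.size==4 else r)
def ray(c,p):
    v=c[3]@np.linalg.inv(c[1])@[p[0],p[1],1];return c[2],v/np.linalg.norm(v)
def onz(c,p,z):
    o,v=ray(c,p);return o+v*(z-o[2])/v[2]
def proj(c,P):
    q=c[1]@(c[3].T@(np.asarray(P)-c[2]));return q[:2]/q[2]
def tri(c1,p1,c2,p2):
    o1,v1=ray(c1,p1);o2,v2=ray(c2,p2)
    t=np.linalg.lstsq(np.c_[v1,-v2],o2-o1,rcond=None)[0];a=o1+t[0]*v1;b=o2+t[1]*v2
    return (a+b)/2,np.linalg.norm(a-b)
E
python3 - <<'E'
from h import *
t=cam("top");s=cam("scene")
print(tri(t,(304,185),s,(333,206)))
for z in(.12,.17,.19):print(z,onz(t,(304,185),z))
# axis direction of slicer: housing edges
print(onz(t,(267,87),.19),onz(t,(358,93),.19))
a=cv2.resize(t[0][130:240,250:360],(600,600),interpolation=2);cv2.imwrite("pics/a.png",a)
b=cv2.resize(s[0][160:240,285:385],(750,600),interpolation=2);cv2.imwrite("pics/b.png",b)
print(sensors.get_state()['clock'])
E
```

```text
(array([0.58565641, 0.06229654, 0.13406812]), np.float64(0.00929505463332791))
0.12 [0.5905761  0.05847211 0.12      ]
0.17 [0.57949482 0.0568126  0.17      ]
0.19 [0.5750623  0.05614879 0.19      ]
[0.8084763  0.14606319 0.19      ] [ 0.79663581 -0.06667009  0.19      ]
0.2
```

View pics/a.png

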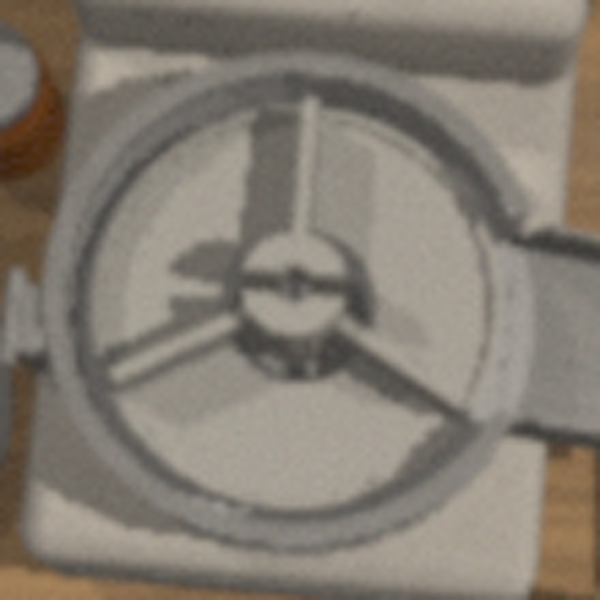

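>>> play_rows:
  series:
    - [[0,0,0,2.5,-2.5,-2,0],[0,0,0,2.5,-2.5,-2,0],[0,0,0,2.5,-2.5,-2,0],[0,0,0,2.5,-2.5,-2,0],[0,0,0,2.5,-2.5,-2,0],[0,0,0,2.5,-2.5,-2,0],[0,0,0,2.5,-2.5,-2,0],[0,0,0,2.5,-2.5,-2,0],[0,0,0,2.8,-2.8,0,0],[0,0,0,2.8,-2.8,0,0]]

```text
clock: 1.03
tool_pos: [0.3378, -0.3262, 0.3931]
tcp_rot: [0.994, 0.111, 0.001, 0.002]
force: [0.8, 0.1, -0.6]
width: -0.0002
```

```bash
python3 - <<'E'
from h import *
s=sensors.get_state();print(s['clock'],s['tool_pos'],s['joints']);
Q=R.from_quat(s['tcp_rot']).as_matrix();print(np.round(Q,3))
print(np.round(cams.get_image("wrist")["T_tool_cam"],3), cams.get_image("wrist")["K"])
print(Q.T@(np.array([.577,.057,.4])-s['tool_pos'])*100)
E
```

```text
1.0333 [ 0.33781131 -0.32618907  0.3930571 ] [-1.01010108e+00 -2.82171237e-01  1.78854192e+00  1.11556535e-04
  1.63171172e+00  3.37763860e-01]
[[ 0.975  0.221  0.002]
 [ 0.221 -0.975 -0.003]
 [ 0.001  0.003 -1.   ]]
[[-0.001 -0.957 -0.29   0.075]
 [ 1.    -0.001 -0.001  0.001]
 [ 0.    -0.29   0.957 -0.143]
 [ 0.     0.     0.     1.   ]] [[310.31770359   0.         319.56339612]
 [  0.         310.31770359 197.78119497]
 [  0.           0.           1.        ]]
[ 31.80001189 -32.0798391   -0.75902671]
```

>>> play_rows:
  series:
    - [[0,0,0,2.4,-3.2,0,0],[0,0,0,2.4,-3.2,0,0],[0,0,0,2.4,-3.2,0,0],[0,0,0,2.4,-3.2,0,0],[0,0,0,2.4,-3.2,0,0],[0,0,0,2.4,-3.2,0,0],[0,0,0,2.4,-3.2,0,0],[0,0,0,2.4,-3.2,0,0],[0,0,0,2.4,-3.2,0,0],[0,0,0,2.4,-3.2,0,0]]

```text
clock: 1.97
tool_pos: [0.5005, 0.0395, 0.3911]
tcp_rot: [0.994, 0.112, -0.0, 0.0]
force: [0.3, -0.5, 0.2]
width: -0.0
```

>>> play_rows:
  series:
    - [[0,0,0,0,0,3.3,0],[0,0,0,0,0,3.3,0],[0,0,0,0,0,3.3,0],[0,0,0,0,0,3,0],[0,0,0,0,0,0,0],[0,0,0,0,0,0,0]]

```text
clock: 2.47
tool_pos: [0.4993, 0.0377, 0.261]
tcp_rot: [0.994, 0.111, -0.002, -0.0]
force: [1.4, 0.4, 0.1]
width: 0.0001
```

```bash
python3 - <<'E'
from h import *
w=cam("wrist");print(w[2],np.round(w[3],3),sensors.get_state()['tool_pos'])
np.savez("w1.npz",f=w[0],K=w[1],o=w[2],r=w[3])
p=proj(w,[.577,.057,.19]);print(p)
cv2.imwrite("pics/w1.png",cv2.resize(w[0],(800,500)))
E
```

```text
[0.57342654 0.05373983 0.40382092] [[ 0.22  -0.932 -0.286]
 [-0.975 -0.211 -0.063]
 [-0.002  0.293 -0.956]] [0.50056352 0.03750637 0.26339082]
[316.44870153  95.94560504]
```

View pics/w1.png

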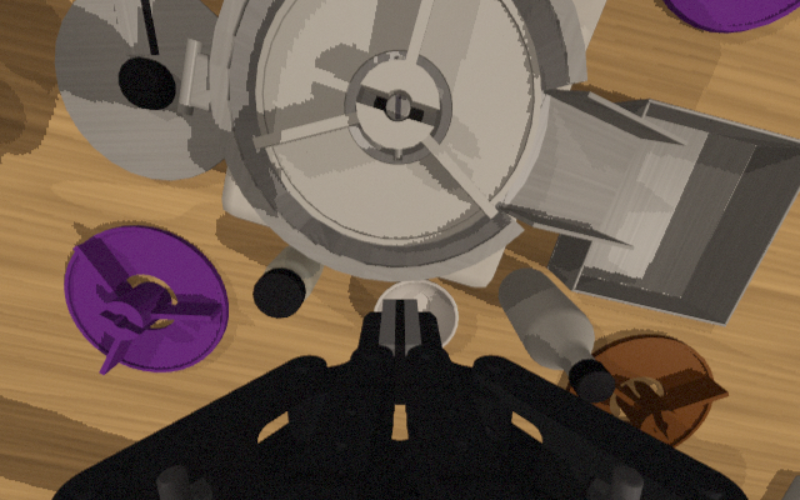

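The wrist view shows the hub at (318,84) in native pixels. The shaft's slot looks vertical in the image, the hub's slot runs left to right, and a pin end shows at about (318,122). I'll zoom in.

```bash
python3 - <<'E'
from h import *
f=np.load("w1.npz")["f"]
cv2.imwrite("pics/w1z.png",cv2.resize(f[34:134,268:368],(600,600),interpolation=2))
E
```

```text
(no output)
```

View pics/w1z.png

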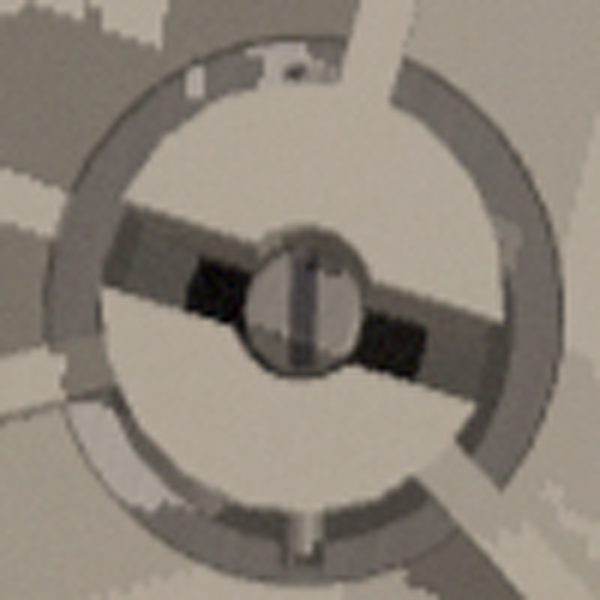

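```bash
python3 - <<'E'
from h import *
z=np.load("w1.npz");w=(z["f"],z["K"],z["o"],z["r"])
px=lambda x,y:(268+x/6-.5+.083,34+y/6-.42)
t=cam("top")
print(tri(w,px(303,297),t,(304.2,182.)))
for h in(.17,.18,.19,.20):
    a,b=[onz(w,px(*p),h) for p in((114,248),(487,363))];d=b-a
    # hub edges perpendicular to the slot: top (320,83)... bottom
    print(h,onz(w,px(303,297),h),"slotlen",np.linalg.norm(d),np.degrees(np.arctan2(d[1],d[0])))
for h in(.13,.14,.15,.16):
    a,b=[onz(w,px(*p),h) for p in((293,66),(304,550))];d=b-a
    print(h,(a+b)/2,"pinlen",np.linalg.norm(d),np.degrees(np.arctan2(d[1],d[0])))
    a,b=[onz(w,px(*p),h) for p in((300,230),(306,375))];d=b-a;print("shaft",onz(w,px(303,303),h+.04),"dir",np.degrees(np.arctan2(d[1],d[0])))
    a,b=[onz(w,px(*p),h+.009) for p in((43,310),(563,310))];d=b-a;print("ring",(a+b)/2,np.linalg.norm(d))
for v in [((300,97),(313,88),0)]:pass
# vanes in the 800-wide view: inner, outer on tops
for h in(.16,.17,.18):
  for a,b in(((407,60),(427,-5)),((355,128),(258,143)),((425,143),(495,212))):
    A,B=[onz(w,np.array(p)/1.25,h) for p in(a,b)];d=B-A;print(h,np.degrees(np.arctan2(d[1],d[0])),A,B)
E
```

```text
(array([0.58599534, 0.05721049, 0.17199254]), np.float64(0.0016295963773559194))
0.17 [0.58603708 0.05805953 0.17      ] slotlen 0.04586135061775032 -93.45082209733513
0.18 [0.58549775 0.05787478 0.18      ] slotlen 0.0438999627647335 -93.4508220973352
0.19 [0.58495843 0.05769004 0.19      ] slotlen 0.04193857491171667 -93.45082209733512
0.2 [0.5844191 0.0575053 0.2      ] slotlen 0.03997718705869981 -93.45082209733505
0.13 [0.58556406 0.05881903 0.13      ] pinlen 0.06312694034502955 -166.00244740670004
shaft [0.5853876 0.0579137 0.17     ] dir -164.82541091511862
ring [0.5861119  0.05828138 0.139     ] 0.06961926396920813
0.14 [0.5851208  0.05863353 0.14      ] pinlen 0.06082153062465278 -166.0024474067
shaft [0.58487605 0.0577352  0.18      ] dir -164.82541091511868
ring [0.58563288 0.05810989 0.149     ] 0.06699034534806207
0.15 [0.58467753 0.05844804 0.15      ] pinlen 0.058516120904276214 -166.00244740670004
shaft [0.5843645  0.05755669 0.19      ] dir -164.82541091511854
ring [0.58515387 0.05793839 0.159     ] 0.06436142672691601
0.16 [0.58423427 0.05826255 0.16      ] pinlen 
[... 313 characters left out ...]
0.54606983 0.13610869 0.16      ]
0.16 -120.35285940581873 [0.56844671 0.03712027 0.16      ] [ 0.53691278 -0.01672948  0.16      ]
0.17 -5.632792134768131 [0.60924964 0.0579824  0.17      ] [0.64188964 0.05476316 0.17      ]
0.17 111.10036722690936 [0.56786947 0.07914412 0.17      ] [0.54719183 0.13273044 0.17      ]
0.17 -120.3528594058187 [0.56865095 0.0378019  0.17      ] [ 0.53841034 -0.01383927  0.17      ]
0.18 -5.632792134768136 [0.60771756 0.05780095 0.18      ] [0.63896162 0.05471939 0.18      ]
0.18 111.1003672269094 [0.56810713 0.07805764 0.18      ] [0.54831383 0.12935219 0.18      ]
0.18 -120.3528594058187 [0.56885519 0.03848353 0.18      ] [ 0.53990791 -0.01094906  0.18      ]
```

>>> play_rows:
  series:
    - [[0,0,0,2.4,1.8,0,0],[0,0,0,2.4,1.8,0,0],[0,0,0,2.4,1.9,0,0],[0,0,-0.12,0,0,0,0],[0,0,-0.12,0,0,0,0],[0,0,-0.12,0,0,0,0],[0,0,-0.12,0,0,0,0],[0,0,-0.12,0,0,0,0],[0,0,-0.12,0,0,0,0],[0,0,-0.12,0,0,0,0]]

```text
clock: 3.4
tool_pos: [0.584, -0.0003, 0.2657]
tcp_rot: [0.86, 0.51, 0.002, 0.002]
force: [-1.0, 0.0, 0.2]
width: -0.0
```

>>> play_rows:
  series:
    - [[0,0,-0.111,0,0,0,0],[0,0,-0.111,0,0,0,0],[0,0,-0.111,0,0,0,0],[0,0,-0.111,0,0,0,0],[0,0,0,0,0,0,0],[0,0,0,0,0,0,0],[0,0,0,0,0,0,0]]

```text
clock: 3.98
tool_pos: [0.5832, 0.0, 0.2639]
tcp_rot: [0.73, 0.684, 0.001, 0.001]
force: [0.1, 0.8, 0.1]
width: 0.0001
```

```bash
cat >>h.py <<'E'
AX=np.array([.5855,.058])
def st():
    s=sensors.get_state();Q=R.from_quat(s["tcp_rot"]).as_matrix();d=s["tool_pos"][:2]-AX
    print("t",s["clock"],"tcp",s["tool_pos"].round(4),"r",np.hypot(*d).round(4),"ang",np.degrees(np.arctan2(d[1],d[0])).round(1),
     "toolx",np.degrees(np.arctan2(Q[1,0],Q[0,0])).round(1),"tilt",np.round(Q[:2,2],3),"F",s["force"].round(1),"j",s["joints"].round(2))
    return s,Q
def go(P):
    s,Q=st();print("shift cm",(Q.T@(np.asarray(P)-s["tool_pos"])*100).round(2))
E
python3 - <<'E'
from h import *
go([.582,.0001,.148])
w=cam("wrist");np.savez("w2.npz",f=w[0],K=w[1],o=w[2],r=w[3]);cv2.imwrite("pics/w2.png",w[0])
print(proj(w,[.5855,.058,.181]))
E
```

```text
t 3.9833 tcp [0.5832 0.     0.2639] r 0.058 ang -92.3 toolx 86.2 tilt [ 0.002 -0.001] F [0.1 0.8 0.1] j [-0.19  0.06  1.7  -0.    1.37 -0.13]
shift cm [ 0.   -0.15 11.59]
[314.9302568  127.05764235]
```

View pics/w2.png

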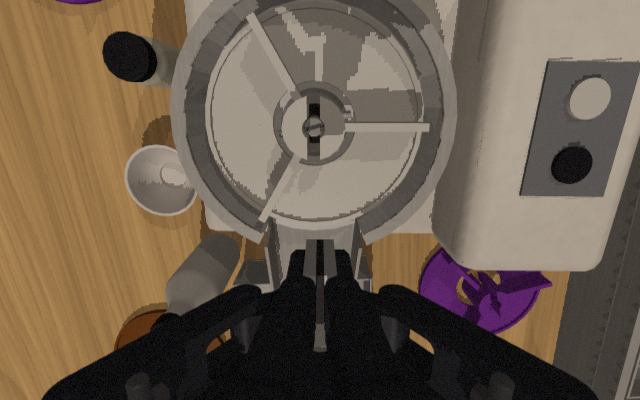

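The hub appears where predicted, at (314,127), so the calibration holds. The vane to push runs from (293,157) to (265,218), and the fingertip is clear on its counterclockwise side, so I'm going down.

>>> play_rows:
  series:
    - [[0,0,0,0,-0.1,3.5,0],[0,0,0,0,0,3.5,0],[0,0,0,0,0,2.5,0],[0,0,0,0,0,1.5,0],[0,0,0,0,0,0.5,0],[0,0,0,0,0,0,0],[0,0,0,0,0,0,0]]

```text
clock: 4.62
tool_pos: [0.5823, 0.0002, 0.1485]
tcp_rot: [0.729, 0.684, 0.001, 0.001]
force: [-0.5, -0.1, 0.6]
width: 0.0
```

```bash
python3 - <<'E'
from h import *
go([.582,.0001,.148])
# arc step of 3.6 deg in tool axes
s,Q=st();a=-np.radians(3.6);d=s["tool_pos"][:2]-AX
c,n=np.cos(a),np.sin(a);e=np.array([[c,-n],[n,c]])@d-d
print((Q.T@np.r_[e,0]*100).round(3))
E
```

```text
t 4.6167 tcp [5.823e-01 2.000e-04 1.485e-01] r 0.0579 ang -93.2 toolx 86.4 tilt [ 0.002 -0.   ] F [-0.5 -0.1  0.6] j [-0.19  0.18  1.8   0.    1.17 -0.13]
shift cm [-0.01 -0.03  0.05]
t 4.6167 tcp [5.823e-01 2.000e-04 1.485e-01] r 0.0579 ang -93.2 toolx 86.4 tilt [ 0.002 -0.   ] F [-0.5 -0.1  0.6] j [-0.19  0.18  1.8   0.    1.17 -0.13]
[ 0.008 -0.364 -0.001]
```

>>> play_rows:
  series:
    - [[0,0,0.0628,0.01,-0.364,0,0],[0,0,0.0628,0.01,-0.364,0,0],[0,0,0.0628,0.01,-0.364,0,0],[0,0,0.0628,0.01,-0.364,0,0],[0,0,0.0628,0.01,-0.364,0,0],[0,0,0.0628,0.01,-0.364,0,0],[0,0,0.0628,0.01,-0.364,0,0],[0,0,0.0628,0.01,-0.364,0,0],[0,0,0.0628,0.01,-0.364,0,0],[0,0,0.0628,0.01,-0.364,0,0]]

```text
clock: 5.45
tool_pos: [0.5495, 0.0131, 0.1498]
tcp_rot: [0.906, 0.424, 0.002, 0.001]
force: [0.8, -0.4, -0.9]
width: 0.0
```

```bash
python3 - <<'E'
from h import *
st();w=cam("wrist");cv2.imwrite("pics/w3.png",w[0]);st()
E
```

```text
t 5.45 tcp [0.5495 0.0131 0.1498] r 0.0576 ang -128.7 toolx 50.2 tilt [ 0.004 -0.001] F [ 0.8 -0.4 -0.9] j [-0.18  0.1   1.88 -0.    1.16  0.51]
t 5.5 tcp [0.549  0.0136 0.1496] r 0.0575 ang -129.4 toolx 50.1 tilt [ 0.004 -0.001] F [-0.5  0.6  1.1] j [-0.18  0.1   1.88  0.    1.16  0.51]
```

View pics/w3.png

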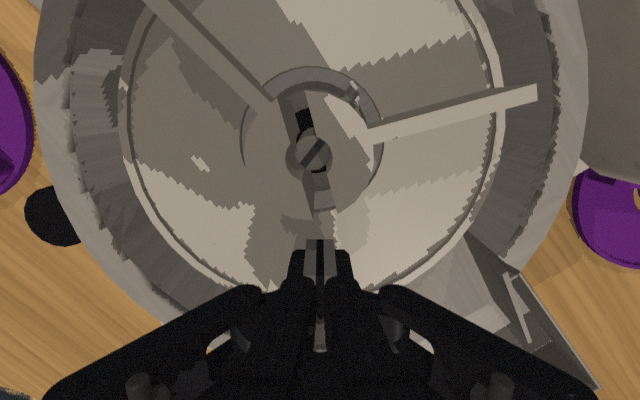

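The finger is now on the vane. The hub's slot is at (303,110)–(320,190), and the shaft's slot is diagonal at (315,152). About 48° is left, so I'll keep going.

>>> play_rows:
  series:
    - [[0,0,0.0628,0.01,-0.364,0,0],[0,0,0.0628,0.01,-0.364,0,0],[0,0,0.0628,0.01,-0.364,0,0],[0,0,0.0628,0.01,-0.364,0,0],[0,0,0.0628,0.01,-0.364,0,0],[0,0,0.0628,0.01,-0.364,0,0],[0,0,0.0628,0.01,-0.364,0,0],[0,0,0.0628,0.01,-0.364,0,0],[0,0,0.0628,0.01,-0.364,0,0],[0,0,0.0628,0.01,-0.364,0,0]]

```text
clock: 6.33
tool_pos: [0.5299, 0.0434, 0.1492]
tcp_rot: [0.992, 0.125, 0.002, 0.001]
force: [0.1, -1.0, 0.1]
width: 0.0
```

>>> play_rows:
  series:
    - [[0,0,0.035,0,-0.2,0,0],[0,0,0.035,0,-0.2,0,0]]

```text
clock: 6.5
tool_pos: [0.529, 0.0474, 0.1492]
tcp_rot: [0.996, 0.09, 0.002, 0.0]
force: [-0.2, -0.1, -0.2]
width: -0.0001
```

```bash
python3 - <<'E'
from h import *
st();w=cam("wrist");cv2.imwrite("pics/w4.png",w[0]);st()
E
```

```text
t 6.5 tcp [0.529  0.0474 0.1492] r 0.0575 ang -169.3 toolx 10.4 tilt [ 0.003 -0.001] F [-0.2 -0.1 -0.2] j [-0.12  0.06  1.93 -0.    1.15  1.27]
t 6.55 tcp [0.529  0.0477 0.1491] r 0.0575 ang -169.6 toolx 10.3 tilt [ 0.003 -0.   ] F [-0.1  0.7 -0.2] j [-0.12  0.06  1.93  0.    1.15  1.27]
```

View pics/w4.png

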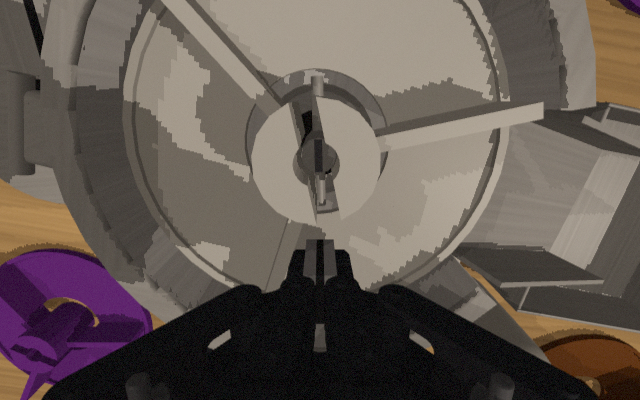

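The pin end is at (318,85) and the slot is still about 10° off. I'll finish in small steps while watching the force.

>>> play_rows:
  series:
    - [[0,0,0.025,0,-0.145,0,0],[0,0,0.025,0,-0.145,0,0],[0,0,0.025,0,-0.145,0,0],[0,0,0.025,0,-0.145,0,0],[0,0,0,0,0,0,0]]

```text
clock: 6.97
tool_pos: [0.528, 0.0532, 0.1488]
tcp_rot: [0.999, 0.041, 0.001, 0.0]
force: [-0.7, -0.2, 0.3]
width: -0.0005
```

>>> play_rows:
  series:
    - [[0,0,0.02,0,-0.116,0,0],[0,0,0.02,0,-0.116,0,0],[0,0,0,0,0,0,0]]

```text
clock: 7.22
tool_pos: [0.5271, 0.0556, 0.1477]
tcp_rot: [1.0, 0.021, 0.0, 0.0]
force: [-0.2, -0.2, 0.6]
width: -0.0003
```

```bash
python3 - <<'E'
from h import *
st();w=cam("wrist");cv2.imwrite("pics/w5.png",w[0]);st()
E
```

```text
t 7.2167 tcp [0.5271 0.0556 0.1477] r 0.0584 ang -177.6 toolx 2.4 tilt [ 0.001 -0.   ] F [-0.2 -0.2  0.6] j [-0.11  0.06  1.93  0.    1.15  1.42]
t 7.2667 tcp [0.527  0.0555 0.1476] r 0.0585 ang -177.6 toolx 2.4 tilt [ 0. -0.] F [ 0.3 -0.4  0.2] j [-0.11  0.06  1.93 -0.    1.15  1.42]
```

View pics/w5.png

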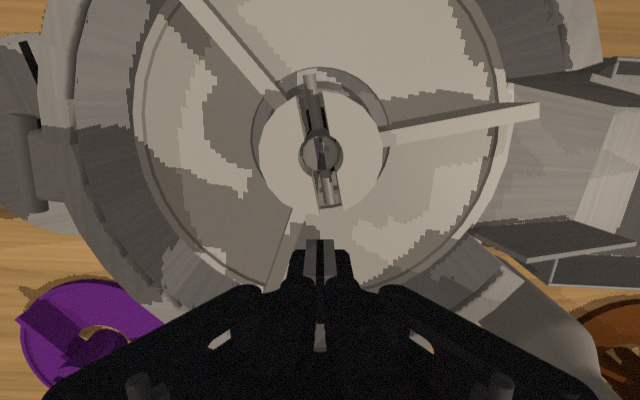

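The slot now lies along the pin at (312,80)–(328,200), and the hub looks smaller (about 124 px, was 130), so the disc has dropped. Next I'll back off the vane, lift and centre over the hub.

>>> play_rows:
  series:
    - [[0,0,0,0,0.4,0,0],[0,0,0,0,0.4,0,0],[0,0,0,0,0,-3,0],[0,0,0,0,0,-3,0],[0,0,0,2.9,-0.4,0,0],[0,0,0,2.9,-0.4,0,0],[0,0,0,0,0,0,0],[0,0,0,0,0,0,0]]

```text
clock: 7.93
tool_pos: [0.5853, 0.0576, 0.2069]
tcp_rot: [1.0, 0.021, -0.0, 0.0]
force: [-0.7, 0.2, 0.3]
width: 0.0003
```

```bash
python3 - <<'E'
from h import *
go([.5855,.058,.182])
w=cam("wrist");cv2.imwrite("pics/w6.png",w[0])
for n in("top","scene"):
    c=cam(n);np.savez(f"{n}1.npz",f=c[0])
E
```

```text
t 7.9333 tcp [0.5853 0.0576 0.2069] r 0.0005 ang -112.9 toolx 2.4 tilt [-0.001 -0.   ] F [-0.7  0.2  0.3] j [-0.09  0.13  1.74 -0.    1.28  1.43]
shift cm [ 0.02 -0.04  2.49]
```

View pics/w6.png

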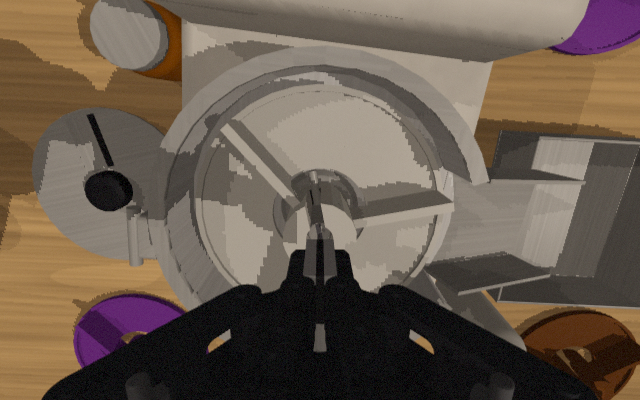

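The fingertip is centred over the hub at about (320,230), with the disc level and aligned. Now I'll press down.

>>> play_rows:
  series:
    - [[0,0,0,0,0,1.2,0],[0,0,0,0,0,1.0,0],[0,0,0,0,0,0.4,0],[0,0,0,0,0,0.2,0],[0,0,0,0,0,0.2,0],[0,0,0,0,0,0.2,0],[0,0,0,0,0,0,0]]

```text
clock: 8.67
tool_pos: [0.5847, 0.058, 0.176]
tcp_rot: [1.0, 0.021, -0.0, -0.0]
force: [-3.2, -0.3, 6.9]
width: -0.0001
```

>>> play_rows:
  series:
    - [[0,0,0,0,0,0.1,0],[0,0,0,0,0,0.1,0],[0,0,0,0,0,0.1,0],[0,0,0,0,0,0,0]]

```text
clock: 9.0
tool_pos: [0.5852, 0.058, 0.1753]
tcp_rot: [1.0, 0.021, 0.0, 0.0]
force: [-7.9, -0.3, 16.9]
width: -0.0
```

>>> play_rows:
  series:
    - [[0,0,0,0,0,0.1,0],[0,0,0,0,0,0.1,0],[0,0,0,0,0,0,0]]

```text
clock: 9.25
tool_pos: [0.5855, 0.0579, 0.175]
tcp_rot: [1.0, 0.021, 0.001, 0.0]
force: [-11.3, 0.9, 24.0]
width: 0.0002
```

>>> play_rows:
  series:
    - [[0,0,0,0,0,0.1,0],[0,0,0,0,0,0.1,0],[0,0,0,0,0,0,0]]

```text
clock: 9.5
tool_pos: [0.5861, 0.058, 0.1747]
tcp_rot: [1.0, 0.021, 0.002, 0.0]
force: [-13.7, 0.8, 30.6]
width: -0.0003
```

```bash
python3 - <<'E'
from h import *
st();w=cam("wrist");cv2.imwrite("pics/w7.png",w[0]);st()
E
```

```text
t 9.5 tcp [0.5861 0.058  0.1747] r 0.0006 ang 2.1 toolx 2.4 tilt [ 0.003 -0.   ] F [-13.7   0.8  30.6] j [-0.09  0.16  1.77 -0.    1.21  1.43]
t 9.55 tcp [0.5861 0.058  0.1747] r 0.0006 ang 1.9 toolx 2.4 tilt [ 0.003 -0.   ] F [-13.1   0.9  30.3] j [-0.09  0.16  1.77 -0.    1.21  1.43]
```

View pics/w7.png

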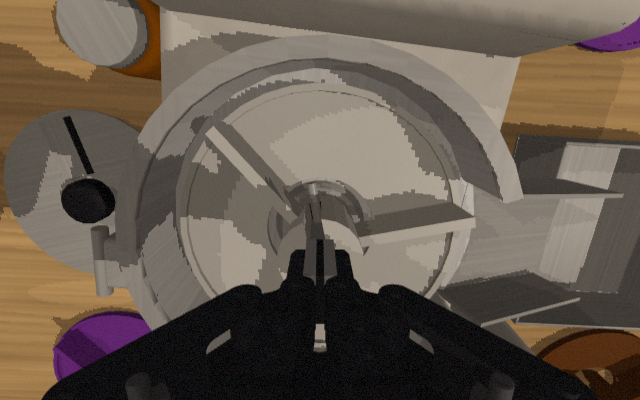

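The press stopped hard at 30 N with the TCP at z 0.175 m and a sideways load. I'll work out the disc's height from the vane tip (known radius of 84 mm) in each picture before going on.

```bash
python3 - <<'E'
from h import *
from scipy.optimize import brentq
d=cams.get_image("wrist");T=np.array(d["T_tool_cam"]);K=d["K"]
def c(pos,q):
    Q=R.from_quat(q).as_matrix();return (None,K,np.array(pos)+Q@T[:3,3],Q@T[:3,:3])
C={"w2":c([.5832,0,.2639],[.73,.684,.001,.001]),"w3":c([.5495,.0131,.1498],[.906,.424,.002,.001]),"w4":c([.529,.0474,.1492],[.996,.09,.002,0]),
"w5":c([.5271,.0556,.1477],[1,.021,0,0]),"w6":c([.5853,.0576,.2069],[1,.021,0,0]),"w7":c([.5861,.058,.1747],[1,.021,.002,0])}
P={"w2":(429,127),"w3":(537,93),"w4":(543.5,110),"w5":(540,110),"w6":(453,204),"w7":(475,216)}
for k in P:
    g=lambda z:np.hypot(*(onz(C[k],P[k],z)[:2]-AX))-.084
    try:
        z=brentq(g,.10,.22);v=onz(C[k],P[k],z)[:2]-AX
        print(k,"vane top z",round(z,4),"ang",np.degrees(np.arctan2(v[1],v[0])).round(1))
    except Exception as e:print(k,e,g(.1),g(.22))
print(tri(C["w5"],P["w5"],C["w6"],P["w6"]),tri(C["w5"],P["w5"],C["w7"],P["w7"]))
f=[cv2.imread(f"pics/{n}.png") for n in("w4","w5")]
cv2.imwrite("pics/m.png",np.hstack([cv2.resize(a[60:240,230:410],(400,400),interpolation=2) for a in f]))
E
```

```text
w2 vane top z 0.169 ang -3.2
w3 vane top z 0.173 ang -25.0
w4 vane top z 0.1744 ang -69.0
w5 vane top z 0.17 ang -77.5
w6 vane top z 0.1688 ang -76.4
w7 vane top z 0.1649 ang -74.0
(array([ 0.60411204, -0.02539096,  0.16669571]), np.float64(0.0016492557884159418)) (array([ 0.60459533, -0.03002435,  0.1567511 ]), np.float64(0.005252675348647304))
```

View pics/m.png

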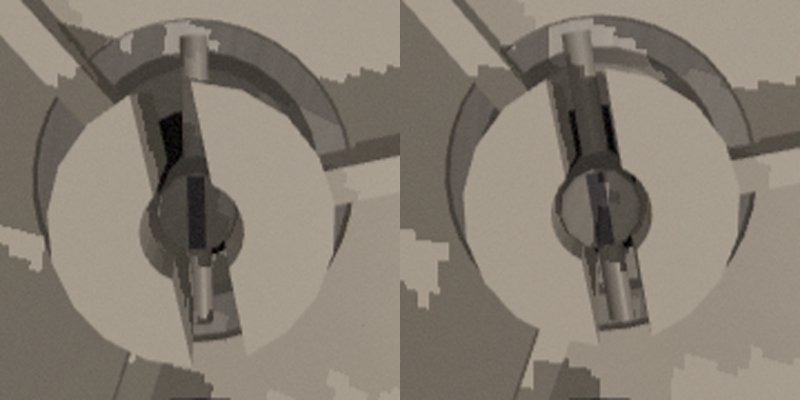

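The enlarged pair shows that the disc has dropped: the pin lies inside the slot, and the hub is smaller and nearer the shaft's end. To tell seated from jammed, I'll return to the w6 pose and measure how the disc shifts in the image against the fixed rim.

>>> play_rows:
  series:
    - [[0,0,0,0,0,-0.5,0],[0,0,0,0,0,-1.4,0],[0,0,0,0,0,-2,0],[0,0,0,0,0,0,0],[0,0,0,0,0,0,0],[0,0,0,0,0,0,0]]

```text
clock: 10.1
tool_pos: [0.5841, 0.0579, 0.2058]
tcp_rot: [1.0, 0.021, -0.001, -0.0]
force: [0.2, 0.4, -0.9]
width: 0.0001
```

```bash
python3 - <<'E'
from h import *
s,Q=st();w=cam("wrist");cv2.imwrite("pics/w8.png",w[0])
a=cv2.imread("pics/w6.png",0);b=cv2.imread("pics/w8.png",0)
def m(n,x0,y0,x1,y1,p=12):
    t=a[y0:y1,x0:x1];r=cv2.matchTemplate(b[max(0,y0-p):y1+p,max(0,x0-p):x1+p],t,cv2.TM_CCOEFF_NORMED)
    _,v,_,l=cv2.minMaxLoc(r);print(n,"shift",l[0]-min(p,x0),l[1]-min(p,y0),round(v,3))
m("vane R tip",425,185,462,225);m("vane L tip",210,115,245,150);m("hub L edge",278,205,310,245);m("hub R edge",335,205,370,250);m("gap ring",265,165,375,200)
m("housing",180,20,480,70);m("rim/chute",470,150,520,195);m("slicing disc",40,110,120,210);m("pan",490,120,560,200);m("plate top edge",250,80,380,110)
for n in("top","scene"):
    c=cam(n)[0];print(n,[ (np.abs(c[y:y+20,x:x+20].astype(int)-np.load(f"{n}1.npz")["f"][y:y+20,x:x+20])).mean().round(1) for x,y in((215,200),(268,255),(370,250),(400,210),(320,265))] if n=="top" else "")
E
```

```text
t 10.1 tcp [0.5841 0.0579 0.2058] r 0.0014 ang -178.0 toolx 2.4 tilt [-0.002  0.   ] F [ 0.2  0.4 -0.9] j [-0.09  0.12  1.74  0.    1.28  1.43]
vane R tip shift -1 -4 0.9
vane L tip shift 3 -3 0.921
hub L edge shift 1 -4 0.81
hub R edge shift 0 -4 0.963
gap ring shift 1 -3 0.926
housing shift 0 -3 0.984
rim/chute shift 2 -2 0.991
slicing disc shift 0 -1 0.985
pan shift 2 -1 0.988
plate top edge shift 1 -1 0.858
top [np.float64(3.0), np.float64(2.3), np.float64(2.4), np.float64(2.0), np.float64(1.9)]
scene
```

```bash
python3 - <<'E'
from h import *
a=cv2.imread("pics/w6.png",0).astype(np.float32);b=cv2.imread("pics/w8.png",0).astype(np.float32)
def m(n,x0,y0,x1,y1,s=(0,-3)):
    # subpixel translation by ECC, started from the coarse shift
    t=a[y0:y1,x0:x1];W=np.float32([[1,0,x0+s[0]],[0,1,y0+s[1]]])
    try:
        r,W=cv2.findTransformECC(t,b,W,cv2.MOTION_TRANSLATION,(3,100,1e-5),None,3)
        d=W[:,2]-[x0,y0];print(n,d.round(2),round(r,3));return ((x0+x1)/2,(y0+y1)/2),d
    except cv2.error: print(n,"fail")
S=[m("chute rim",470,150,520,195,(2,-2)),m("rim R top",420,80,470,130,(1,-2)),m("rim L",160,180,200,260,(0,-2)),m("rim L top",190,80,230,120,(0,-2)),m("rim top",280,45,370,75),m("rim post",125,200,160,265,(0,-2))]
V=[m("vane R tip",425,185,462,225,(-1,-4)),m("vane R mid",380,190,450,225,(-1,-4)),m("vane L tip",210,115,245,150,(3,-3)),m("vane L mid",225,125,285,190,(3,-3)),m("hub R",335,205,370,250,(0,-4))]
S=[x for x in S if x]
A=[];B=[]
for (x,y),d in S:
    A+=[[x-320,1,0],[y-200,0,1]];B+=list(d)
k,res=np.linalg.lstsq(np.array(A),np.array(B),rcond=None)[:2];print("static scale,tx,ty",k,res)
for v in V:
    if v:(x,y),d=v;print("rel",(x,y),(d-[k[0]*(x-320)+k[1],k[0]*(y-200)+k[2]]).round(2))
# expected relative shift of the vane tips for a drop of 6 mm, camera pose of w8
w=cam("wrist")
for an,r,z in((-76,.084,.169),(137,.084,.169) ,(164,.084,.169)):pass
for n,p in(("R",(453,204)),("L",(222,125)),("hubR",(355,225))):
    P=onz(w,p,.182 if n=="hubR" else .169);print(n,P.round(3),"6mm ->",(proj(w,P-[0,0,.006])-np.array(p)).round(2))
E
```

```text
chute rim [ 2.25 -1.59] 0.999
rim R top [ 1.87 -2.31] 0.999
rim L [ 1.48 -1.94] 0.916
rim L top [ 0.04 -2.36] 0.969
rim top [ 0.55 -2.58] 0.99
rim post [-0.46 -0.64] 0.97
vane R tip [-1.27 -4.06] 0.932
vane R mid [-2.04 -4.04] 0.991
vane L tip [ 2.88 -2.7 ] 0.95
vane L mid [6.71 1.66] 0.932
hub R [ 0.17 -4.37] 0.985
static scale,tx,ty [ 0.00628003  1.08332335 -1.57848023] [3.11026331]
rel (443.5, 205.0) [-3.13 -2.51]
rel (415.0, 207.5) [-3.72 -2.51]
rel (227.5, 132.5) [ 2.37 -0.7 ]
rel (255.0, 157.5) [6.04 3.5 ]
rel (352.5, 227.5) [-1.12 -2.97]
R [ 0.604 -0.022  0.169] 6mm -> [-3.93 -2.98]
L [0.646 0.115 0.169] 6mm -> [ 3.1 -0.7]
hubR [0.593 0.038 0.182] 6mm -> [-1.09 -3.8 ]
```

Relative to the rim the disc has gone down about 4.8 mm ±0.7 (full travel 6 mm, needed 4.3 mm). That is probably home but marginal, and the sideways drag could have bound it. I'll press again and cancel the side force.

>>> play_rows:
  series:
    - [[0,0,0,0.1,0,1.5,0],[0,0,0,0,0,1.1,0],[0,0,0,0,0,0.2,0],[0,0,0,0,0,0,0]]

```text
clock: 10.63
tool_pos: [0.5848, 0.058, 0.1776]
tcp_rot: [1.0, 0.021, -0.002, -0.0]
force: [0.2, 0.5, -0.1]
width: 0.0001
```

>>> play_rows:
  series:
    - [[0,0,0,0,0,0.2,0],[0,0,0,0,0,0.2,0],[0,0,0,0,0,0,0]]

```text
clock: 10.88
tool_pos: [0.5863, 0.0579, 0.1761]
tcp_rot: [1.0, 0.021, 0.001, 0.0]
force: [-0.7, 0.3, 0.6]
width: -0.0001
```

>>> play_rows:
  series:
    - [[0,0,0,-0.1,0,0.2,0],[0,0,0,-0.1,0,0.2,0],[0,0,0,0,0,0,0]]

```text
clock: 11.13
tool_pos: [0.5864, 0.0579, 0.1755]
tcp_rot: [1.0, 0.021, 0.004, 0.0]
force: [-1.1, 0.4, 12.4]
width: -0.0
```

>>> play_rows:
  series:
    - [[0,0,0,-0.1,0,0.2,0],[0,0,0,0,0,0.2,0],[0,0,0,0,0,0,0],[0,0,0,0,0,0,0]]

```text
clock: 11.47
tool_pos: [0.587, 0.0578, 0.1749]
tcp_rot: [1.0, 0.021, 0.006, 0.0]
force: [-3.9, 1.2, 25.4]
width: -0.0002
```

>>> play_rows:
  series:
    - [[0,0,0,-0.1,0,0.1,0],[0,0,0,0,0,0.1,0],[0,0,0,0,0,0,0],[0,0,0,0,0,0,0],[0,0,0,0,0,0,0]]

```text
clock: 11.88
tool_pos: [0.5871, 0.0577, 0.1747]
tcp_rot: [1.0, 0.021, 0.007, 0.001]
force: [-6.1, 1.1, 30.2]
width: 0.0002
```

It stops at the same place, z 0.1747 m at 30 N, with the side force mostly cancelled. The earlier slide at about 7 N matches the seal's 9 N less the disc's weight, so this is the rigid seat. Moving clear.

>>> play_rows:
  series:
    - [[0,0,0,0,0,-0.6,0],[0,0,0,0,0,-1.4,0],[0,0,0,0,0,-2,0],[0,0,0,0,0,0,0],[0,0,0,0,0,0,0],[0,0,0,0,0,0,0]]

```text
clock: 12.38
tool_pos: [0.5813, 0.0578, 0.2042]
tcp_rot: [1.0, 0.021, -0.001, -0.0]
force: [-0.1, -0.4, -0.5]
width: -0.0002
```

```bash
python3 - <<'E'
from h import *
st();w=cam("wrist");cv2.imwrite("pics/w9.png",w[0])
a=cv2.imread("pics/w8.png",0).astype(np.float32);b=cv2.imread("pics/w9.png",0).astype(np.float32)
for n,x0,y0,x1,y1 in(("chute rim",470,150,520,195),("rim R",420,80,470,130),("rim top",280,45,370,75),("vane R",380,185,462,222),("vane L tip",213,112,248,147),("hub R",335,201,370,246)):
    r,W=cv2.findTransformECC(a[y0:y1,x0:x1],b,np.float32([[1,0,x0],[0,1,y0]]),cv2.MOTION_TRANSLATION,(3,100,1e-5),None,3);print(n,(W[:,2]-[x0,y0]).round(2),round(r,3))
E
```

```text
t 12.3833 tcp [0.5813 0.0578 0.2042] r 0.0042 ang -177.7 toolx 2.4 tilt [-0.001  0.   ] F [-0.1 -0.4 -0.5] j [-0.09  0.12  1.75  0.    1.27  1.43]
chute rim [ 2.08 -3.63] 0.998
rim R [ 1.32 -5.19] 0.998
rim top [ 0.24 -5.36] 0.978
vane R [ 1.21 -3.39] 0.999
vane L tip [-1.02 -4.38] 0.967
hub R [ 0.57 -3.27] 0.998
```

>>> play_rows:
  series:
    - [[0,0,0,0,0,-3,0],[0,0,0,0,0,-3,0],[0,0,0,-3,0,0,0],[0,0,0,-3,0,0,0],[0,0,0,0,0,0,0],[0,0,0,0,0,0,0],[0,0,0,0,0,0,0],[0,0,0,0,0,0,0]]

```text
clock: 13.1
tool_pos: [0.5224, 0.0552, 0.2648]
tcp_rot: [1.0, 0.021, -0.0, -0.0]
force: [-0.2, 0.2, -0.3]
width: -0.0002
```

The second press did not move the disc relative to the rim, so it was already on its hard stop. The arm is clear with no force reading, so I'm handing in.

```bash
python3 -c "
from cell import ticket
print(ticket.sign_off())"
```

```text
the job is handed in; nothing more can be done
None
```

I turned the ejector disc about 72° clockwise by one vane with the closed fingertip until its slot dropped over the pin. I then pressed the hub twice to about 30 N, moved clear and handed in at about 13 s on the robot's clock. The hand-in gave no verdict.

**Checks that support the disc being home:**
- The close-up shows the pin inside the hub's slot.
- Both presses ended on the same hard stop, with the fingertip at z = 0.1747 m at 30 N.
- The second press moved the disc no further relative to the rim.
- After the retreat the arm reads no contact force.

**What is less certain:**
- The press travel measured from the images was about 4.8 mm ±0.7. The nominal travel is 6 mm and 4.3 mm is needed, so the pictures alone leave little margin. I took the hard stop as the stronger evidence.
- The first press also had about 14 N of side force, which I mostly cancelled in the second.
- The jars, pan, bowl and slicing disc showed no visible movement, but I compared them by image patches from just before the press to just after it. I did not measure them one by one, and the sauce bottle may not have been covered.

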